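# Square up a glued stud-and-plate corner

### The arm

A 6-joint arm with a two-finger parallel gripper is mounted at the origin on a cart in front of the work surface, level with it; the furniture and walls round the work are solid. World frame = base frame: x ahead of the robot, y to its left, z up, the work surface at z = 0. Lengths are in m, angles in degrees, forces in N, time in s.
With the tool pointing down it reaches from about 0.325 to 0.875 m from the base axis. Payload 4.4 kg.
Tool frame: the origin (TCP) lies at the very end of the fingers, on their centre line; the grasp point (between the pads) lies 19 mm behind it; z points along the fingers, y is the direction in which the jaws open and shut (so a half turn about z gives the same grasp; the last joint's range is limited). The gripper opens to 85 mm and grips with 20 to 120 N. Pads are 22 mm wide; open, the fingers measure 114 mm over their backs; the gripper's body (76 mm by 85 mm) begins 54 mm behind the grasp point. The pads swing forward as they close: fully open they stand 13 mm farther back than shut.
Start: joints at [-72.336, 11.837, 88.321, -0, 79.842, -8.623], TCP at [0.255, -0.516, 0.231] pointing down, gripper open.
Joint ranges: [-156.59, 156.59], [-49.26, 127.26], [12.9, 141.05], [-63.56, 243.56], [4.71, 150.69], [-161.64, 161.64]. Speed limits (degrees/s): [159.86, 159.86, 180, 180, 180, 180].

### API

Orientations are given as a 3x3 rotation matrix whose columns are the frame's x, y, z axes.
In Python, from plant import telemetry, imaging, order gives the robot as it stands.
- The arm moves only by the tool apply_moves, never from a script. Its argument "moves" is a list of rows, each a list of 3 entries, a list of its own where there are three numbers: the turn, a rotation vector about the world's x, y, z in degrees, then the shift along the world's x, y, z in m, then the closure, from -1 (fully open) to 1 (shut). A call has 1 to 10 rows; each row shifts and turns the pose as measured when the row begins; what a row does not reach is not made up. A row lasts 1/12 s, in which the tool goes at most 41.7 mm and 7.16 degrees, less where a joint would pass 70% of its speed; a pose out of reach is approached as far as the arm can. A call is refused whole if a number of a shift passes 0.0417 or a number of a turn 7.16, either way. A call with a gripper value outside its range is refused whole. The fingers move at their own pace and stop on an object; the grip force is fixed at half the most. Time passes only in rows, so rows that do not move let the fingers close. It gives the time, the measured TCP pose, the force and the opening at its end, in the units of the state.
- telemetry.get_state(): the state, without advancing time (a new reading comes with each control period).
- imaging.get_image(name): name is "side" or "top"; returns the picture (480x640x3 uint8, blue, green, red); there is no depth.
- imaging.camera_info(name): a dict with "camera_matrix" (3x3 intrinsics, pixels), "k1" (the pictures are not rectified: a ray, as slopes to the right and down, at radius r is drawn at 1 + k1 r^2 times it, then the intrinsics apply), "R" (3x3) and "t" (3): a world point X has camera coordinates R X + t. Camera axes: x right, y down, z forward; pixel columns grow to the right and rows downward; lengths in m; the calibration is good to about 2 mm. A picture is of the moment at which its call begins. camera_info takes no time and is no camera call.
- order.sign_off(): hands the job in, once; it reports no verdict.
The state is a dict: "t": time; "joint_pos": joint angles; "dq": joint speeds; "joint_torque": joint torques, N m; "position": TCP position; "orientation": TCP orientation; "contact_force": force on the tool from outside, world axes, zero at the start; "torque": the same for the moment, N m; "width": finger opening in m.
Only numpy, scipy, OpenCV 4.12 (cv2) and the standard library are available. Lean on these libraries where they do the work, as an engineer would, in place of code of your own. Each camera call takes 0.05 s, during which the arm holds its last target.

### The job

The stud of this glued frame corner hangs on one springy strap and leans inward. Time the glue first: on the bench timer press the red clear key, then the yellow minute key, then the green start key, each fully down and one at a time. Then take the aluminium square by its diagonal brace, lay it flat on the bench inside the corner and press it home without forcing it, so that one leg is flush on the plate and the other brings the stud square and lies flush on it; finish while still gripping the square and pressing it against both timbers (do not let go), and leave the other things on the bench where they are.

Things in the scene. Friction and masses are not known exactly. Their poses are not given: they have to be found in the camera images.
- plate: Bottom plate: pale softwood batten 63 mm wide, 38 mm high, screwed to the bench (cannot move). Origin: the joint's inner corner, at bench height. Its y axis runs along the batten, from -187 to +68 mm; its inner face is its plane x = 0, looking to its -x (towards the robot). The stud runs off to its -x; the inside of the corner is its -x, -y quadrant.
- inner_corner (a point): Point on bench level where the inner faces of plate and squared stud meet (the plate's origin). The timbers drag on the square as it slides; pressing with 12 to 20 N towards each face seats it, over 60 N is forcing it.
- stud: Stud: pale softwood batten 63 mm wide, 38 mm high, 240 mm long, lying along the plate's -x. Origin: its pivot, the screw through the zinc strap, at bench height, 12 mm to -x and 10 mm to +y of the inner corner. Inner face: its plane y = -10 mm, looking to its -y. Square: axes parallel to the plate's; at the start turned 0.07 to 0.13 rad counterclockwise from above, free end leaning in.
- stud_push (a point): Point on the stud's inner face, at bench height, 150 mm from its pivot towards the free end. About 1 N here, to the plate's +y, starts the stud swinging out and 4 N bring it to square; it springs back in when let go. It can swing 0.08 rad beyond square.
- square: Loose square of cast aluminium, 0.28 to 0.46 kg, flat on the bench: two legs 170 mm long, 20 mm wide, 28 mm high at a right angle, joined by a straight diagonal brace, the grip. Origin: under the middle of the brace, at bench height. The legs' outer faces are its planes x = +83 mm and y = +83 mm. Seated: axes parallel to the plate's, origin at x = y = -83 mm in the plate's frame.
- heel (a point): The square's heel, where its outer faces would meet (cut back there by 8 mm), at its underside: x = y = +83 mm in the square's frame.
- brace_grip (a point): Middle of the brace, 16 mm above the square's underside. Black rubber sleeve 96 mm long, 18 mm thick, its top 32 mm above the underside. The brace runs along (1, -1) of the square's own x and y: grip it across, along (1, 1), the line to the heel. The opening between brace and legs measures 80 mm along that line.
- timer: Bench timer, grey plastic case 90 mm deep (x), 116 mm wide (y), 24 mm high, stuck to the bench, grey-green blank display in its far half, a row of three round keys 22 mm across and 36 mm apart on its near half. Origin: centre of its underside. From left (+y) to right: red clear, yellow minute, green start.
- clear_key_top (a point): Centre of the red clear key's top, 31.5 mm above the bench when up. Each key stands 7.5 mm proud of the case.
- minute_key_top (a point): Centre of the yellow minute key's top.
- start_key_top (a point): Centre of the green start key's top.
- clear_key (a joint): Travel of the red key, 0 up to 0.004 m fully down; sprung, 2 N to start and 4.2 N fully down. Pressed counts from 0.003.
- minute_key (a joint): Travel of the yellow key, as the red one.
- start_key (a joint): Travel of the green key, as the red one.
- glue_bottle: Bystander: white wood glue bottle with orange-red nozzle, 64 mm across, 187 mm tall; origin at its underside.
- tape_measure: Bystander: yellow tape measure, 38x77x63 mm; origin at its underside.
- masking_tape: Bystander: roll of masking tape lying flat, 104 mm across, 25 mm high; origin at its underside.
- pencil: Bystander: red carpenter's pencil, 185 mm long, 9 mm high; origin at its underside.

How it is judged:
By the outcome, as a careful person would: the job done as asked, in the order asked, and still so for the second after the job is handed in, while the arm keeps its last pose, push and grip.
It also fails if it takes over 58 s, if anything falls off the work surface, if the arm or the gripper's body presses on something with over 40 N, if the wrist force passes 120 N, or if a joint passes its speed limit or range.

## Working session

There is one attempt and no reset: what is moved stays moved. The work goes in short steps, Python scripts to look and compute and a tool call to move; the robot and the scene stay as the last step left them, time stands still between calls to the robot, and variables do not carry over. Pictures are saved under pics/ and viewed, and the job is handed in when it is done.

Besides the shell and the picture viewer there is one more tool, called after "Emit:" as a command line: name --argument value ..., lists and objects as JSON in quotes. apply_moves: Moves the arm, as the interface text tells. Its arguments: {"type":"object","properties":{"moves":{"type":"array"}},"required":["moves"]}

```bash
ls; mkdir -p pics; python3 - <<'E'
from plant import telemetry, imaging, order
import cv2
s=telemetry.get_state(); print(s)
for n in ("side","top"):
    im=imaging.get_image(n); cv2.imwrite(f"pics/{n}0.png",im); print(n,imaging.camera_info(n))
E
```

```text
pics
{'t': 0.0, 'joint_pos': array([-7.23364590e+01,  1.18857532e+01,  8.84065136e+01,  2.64204475e-04,
        7.98436358e+01, -8.62268377e+00]), 'dq': array([-0.02690565,  0.04825581, -0.01324138, -0.02155502,  0.01123018,
       -0.05501968]), 'joint_torque': array([-2.46111967e-04, -3.83032644e+01, -2.91598177e+01, -2.97175302e-04,
        1.04052274e-02,  2.12095506e-05]), 'position': array([ 0.25439614, -0.51479019,  0.2300967 ]), 'orientation': array([[ 8.96593420e-01,  4.42854070e-01, -7.15386464e-04],
       [ 4.42854501e-01, -8.96590640e-01,  2.26149565e-03],
       [ 3.60103746e-04, -2.34445424e-03, -9.99997187e-01]]), 'contact_force': array([-0.42695361,  0.66145254,  0.32193065]), 'torque': array([-0.05103546,  0.01860599,  0.03903441]), 'width': 0.08537941694884855}
side {'camera_matrix': array([[485.6020996 ,   0.        , 320.68895211],
       [  0.        , 485.6020996 , 239.50976627],
       [  0.        ,   0.        ,   1.        ]]), 'k1': -0.08774900810465151, 'R': array([[ 0.54014037,  0.84156192, -0.00468189],
       [ 0.64302867, -0.41629182, -0.64281821],
       [-0.54292036,  0.34420147, -0.76600446]]), 't': array([-0.23780059, -0.4128444 ,  1.48480022])}
top {'camera_matrix': array([[440.86135153,   0.        , 315.51628575],
       [  0.        , 440.86135153, 242.71118144],
       [  0.        ,   0.        ,   1.        ]]), 'k1': -0.006425796571739882, 'R': array([[ 0.02758854, -0.99933206, -0.02396455],
       [-0.99757258, -0.02599077, -0.06460205],
       [ 0.06393604,  0.02568865, -0.99762331]]), 't': array([-0.10184039,  0.61336387,  0.8774161 ])}
```

View pics/top0.png

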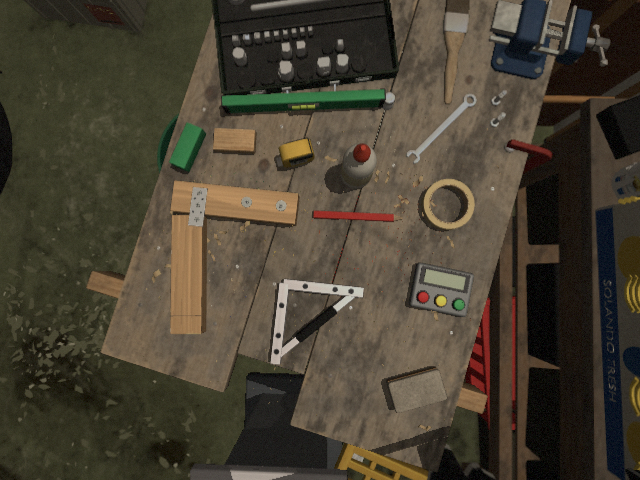

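View pics/side0.png

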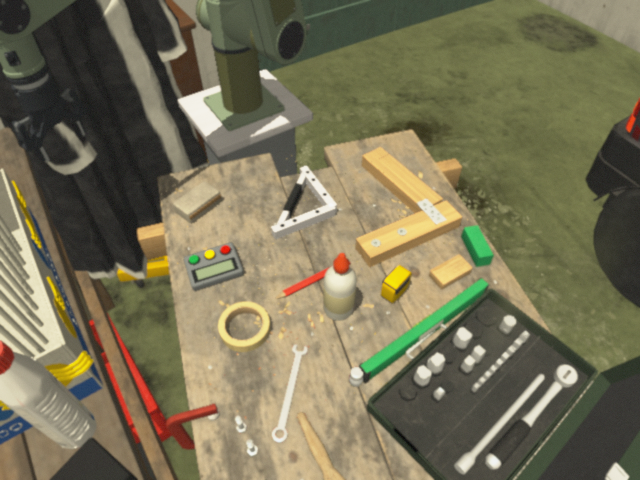

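The top view shows the plate around (173–298, 182–222) and the stud hanging down at (172–203, 215–333). The square's heel is near (283,283) and its black sleeve near (320,325). The keys are at (423,297), (441,301) and (459,304). Next I'll measure these.

```bash
cat > h.py <<'E'
import numpy as np, cv2
from plant import telemetry, imaging, order
def rays(n,px):
    c=imaging.camera_info(n); px=np.asarray(px,float).reshape(-1,1,2)
    u=cv2.undistortPoints(px,c["camera_matrix"],np.array([c["k1"],0,0,0,0.])).reshape(-1,2)
    d=np.c_[u,np.ones(len(u))]@c["R"]; o=-c["R"].T@c["t"]
    return o,d
def plane(n,px,z):
    o,d=rays(n,px); return o+d*((z-o[2])/d[:,2])[:,None]
def tri(pt,ps):
    o1,d1=rays("top",pt);o2,d2=rays("side",ps);out=[]
    for a,b in zip(d1,d2):
        s=np.linalg.lstsq(np.c_[a,-b],o2-o1,rcond=None)[0]
        p=o1+a*s[0];q=o2+b*s[1]; out.append(np.r_[(p+q)/2,np.linalg.norm(p-q)])
    return np.array(out)
def proj(n,X):
    c=imaging.camera_info(n); 
    return cv2.projectPoints(np.asarray(X,float).reshape(-1,1,3),cv2.Rodrigues(c["R"])[0],c["t"],c["camera_matrix"],np.array([c["k1"],0,0,0,0.]))[0].reshape(-1,2)
def blobs(im,lo,hi,amin=20):
    hsv=cv2.cvtColor(im,cv2.COLOR_BGR2HSV); m=cv2.inRange(hsv,np.array(lo),np.array(hi))
    n,l,s,c=cv2.connectedComponentsWithStats(m)
    return [(c[i].round(1).tolist(),s[i].tolist()) for i in range(1,n) if s[i][4]>=amin]
E
python3 - <<'E'
from h import *
t=cv2.imread("pics/top0.png"); s=cv2.imread("pics/side0.png")
for nm,lo,hi in (("red",(0,150,110),(8,255,255)),("yel",(22,150,110),(35,255,255)),("grn",(50,120,80),(80,255,255))):
    print(nm,"top",blobs(t,lo,hi)); print(nm,"side",blobs(s,lo,hi))
cv2.imwrite("pics/t_sq.png",cv2.resize(t[270:375,260:375],None,fx=5.2,fy=5.2,interpolation=cv2.INTER_CUBIC))
cv2.imwrite("pics/t_st.png",cv2.resize(t[170:345,160:310],None,fx=3.4,fy=3.4,interpolation=cv2.INTER_CUBIC))
cv2.imwrite("pics/s_sq.png",cv2.resize(s[155:245,260:350],None,fx=6,fy=6,interpolation=cv2.INTER_CUBIC))
E
```

```text
red top [([365.5, 149.5], [361, 145, 10, 12, 70]), ([353.5, 215.3], [314, 211, 80, 10, 536]), ([422.9, 296.6], [418, 292, 10, 10, 80]), ([513.0, 348.8], [512, 299, 3, 101, 294]), ([486.5, 343.8], [482, 300, 8, 107, 450]), ([478.7, 332.9], [477, 327, 4, 11, 28]), ([477.3, 348.9], [473, 343, 9, 13, 81]), ([476.2, 365.3], [470, 358, 13, 16, 117]), ([477.1, 383.0], [471, 375, 13, 17, 107])]
red side [([632.4, 117.3], [626, 99, 14, 33, 167]), ([225.0, 249.3], [221, 245, 9, 9, 66]), ([341.1, 263.5], [334, 253, 16, 21, 238]), ([304.5, 282.6], [283, 269, 44, 27, 305]), ([160.5, 403.3], [108, 316, 109, 133, 1759]), ([94.9, 331.6], [89, 319, 14, 29, 112]), ([4.8, 357.5], [0, 342, 14, 32, 290]), ([120.0, 397.1], [101, 352, 39, 91, 502])]
yel top [([636.0, 198.1], [633, 197, 7, 4, 20]), ([629.1, 295.5], [626, 280, 9, 32, 66]), ([634.5, 295.2], [632, 280, 8, 33, 76]), ([638.6, 293.1], [638, 285, 2, 18, 30]), ([440.0, 301.9], [436, 296, 10, 10, 51]), ([634.3, 395.7], [631, 378, 9, 37, 76]), ([638.3, 396.9], [637, 388, 3, 20, 42])]
yel side [([26.3, 214.7], [12, 180, 30, 68, 338]), ([209.3, 254.1], [205, 250, 10, 9, 77]), ([157.3, 266.9], [146, 256, 23, 22, 391]), ([394.5, 283.1], [381, 265, 30, 38, 638]), ([124.0, 276.2], [117, 269, 20, 13, 140]), ([58.5, 302.2], [47, 276, 29, 62, 309]), ([70.6, 368.3], [45, 351, 48, 35, 736]), ([3.3, 405.6], [0, 401, 9, 9, 37])]
grn top [([302.1, 97.3], [222, 89, 162, 17, 1473]), ([185.3, 145.3], [170, 123, 32, 45, 698]), ([458.3, 305.4], [454, 299, 10, 11, 44])]
grn side [([476.9, 245.5], [462, 226, 31, 40, 747]), ([193.5, 259.1], [189, 255, 10, 9, 69]), ([423.3, 328.3], [361, 279, 127, 99, 1969])]
```

View pics/t_sq.png

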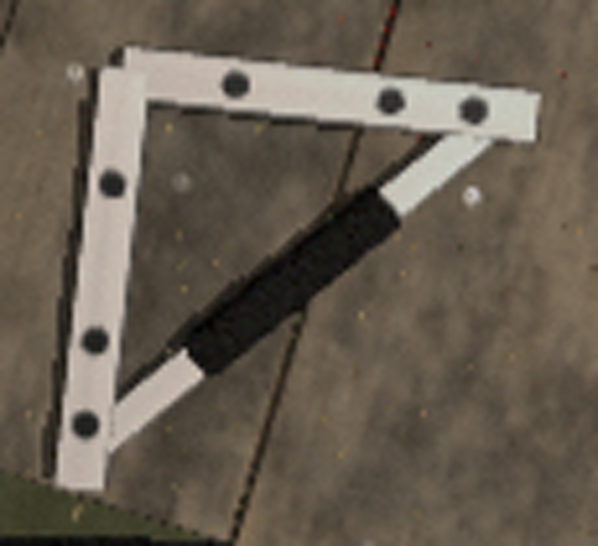

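View pics/t_st.png

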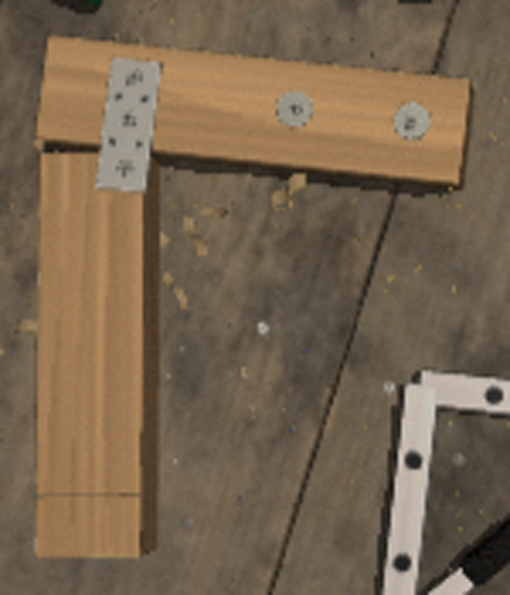

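View pics/s_sq.png

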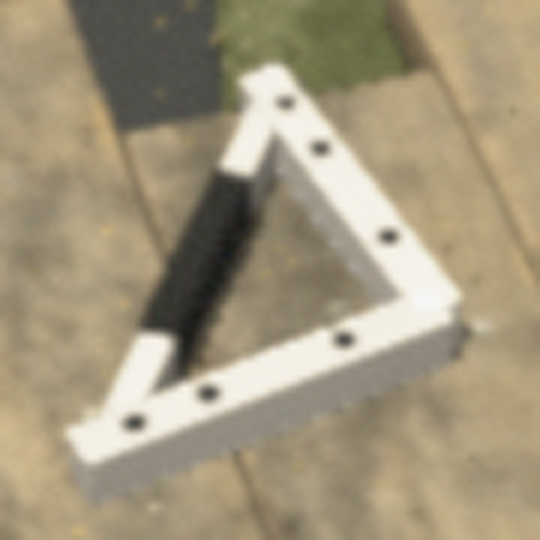

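The zoomed crops show the plate's inner top edge, from about (38,140) to (460,185) at 3.4x. They also show the square's outer edges and its sleeve clearly. I'll fit lines to colour masks.

```bash
cat > m.py <<'E'
from h import *
def fit(p):
    v=cv2.fitLine(np.asarray(p,np.float32),cv2.DIST_HUBER,0,0.01,0.01).ravel(); return v[2:],v[:2]
def isect(a,b):
    s=np.linalg.solve(np.c_[a[1],-b[1]],b[0]-a[0]); return a[0]+a[1]*s[0]
E
python3 - <<'E'
from m import *
t=cv2.imread("pics/top0.png"); s=cv2.imread("pics/side0.png")
c=imaging.camera_info("top"); print("cam",-c["R"].T@c["t"])
T=[[422.9,296.6],[440.7,300.8],[458.8,304.3]];S=[[225,249.3],[209.3,254.1],[193.5,259.1]]
print("keys tri\n",tri(T,S).round(4)); print("top plane\n",plane("top",T,.0315).round(4)); print("side\n",plane("side",S,.0315).round(4))
hsv=cv2.cvtColor(t,cv2.COLOR_BGR2HSV)
for p in [(250,190),(185,260),(205,260),(260,216),(300,286),(345,290),(280,320),(320,325),(300,310)]: print(p,hsv[p[1],p[0]])
hs=cv2.cvtColor(s,cv2.COLOR_BGR2HSV)
for p in [(400,180),(400,230),(300,215),(320,220),(297,200)]: print(p,hs[p[1],p[0]])
E
```

```text
cam [ 0.5585861  -0.10837021  0.91251476]
keys tri
 [[ 5.140e-01 -3.005e-01  3.270e-02  4.000e-04]
 [ 5.067e-01 -3.357e-01  3.190e-02  4.000e-04]
 [ 5.009e-01 -3.711e-01  3.220e-02  4.000e-04]]
top plane
 [[ 0.5139 -0.3009  0.0315]
 [ 0.5066 -0.336   0.0315]
 [ 0.5008 -0.3715  0.0315]]
side
 [[ 0.5132 -0.3001  0.0315]
 [ 0.5066 -0.3355  0.0315]
 [ 0.5004 -0.3708  0.0315]]
(250, 190) [ 15 120 166]
(185, 260) [ 16 120 153]
(205, 260) [ 15 119  77]
(260, 216) [ 15 119 158]
(300, 286) [ 15  32 194]
(345, 290) [ 25  17 200]
(280, 320) [ 14  31 190]
(320, 325) [20 59 26]
(300, 310) [18 61 84]
(400, 180) [ 20 129 235]
(400, 230) [ 28  35 199]
(300, 215) [ 21  21 233]
(320, 220) [ 20  38 142]
(297, 200) [21 41 44]
```

```bash
cat >> m.py <<'E'
def rowedge(ch,rows,lo,hi,sub=True):
    pass
def edges(g,axis,rng,lo,hi,thr,side):
    """along scan index in rng, find subpixel last/first crossing of thr within [lo,hi). axis 0: scan over rows(y) per column x; axis1: per row y over columns"""
    out=[]
    for k in rng:
        v=(g[lo:hi,k] if axis==0 else g[k,lo:hi]).astype(float)
        idx=np.where((v[:-1]-thr)*(v[1:]-thr)<0)[0]
        idx=[i for i in idx if (v[i+1]>v[i])==(side=="rise")]
        if not idx: continue
        i=idx[0] if side=="rise" else idx[-1]
        f=i+(thr-v[i])/(v[i+1]-v[i])+lo
        out.append((k,f) if axis==0 else (f,k))
    return np.array(out)
E
python3 - <<'E'
from m import *
t=cv2.imread("pics/top0.png")
hsv=cv2.cvtColor(t,cv2.COLOR_BGR2HSV)
# wood score: saturation
Vw=hsv[...,2]; b=cv2.inRange(hsv,(8,90,110),(22,180,255))
w=cv2.inRange(hsv,(0,0,140),(40,50,255))
cv2.imwrite("pics/mask.png",np.hstack([cv2.resize(b[170:345,160:310],None,fx=2.5,fy=2.5),cv2.resize(w[260:375,260:375],None,fx=3.3,fy=3.3)[:437] if 0 else cv2.resize(w[260:370,260:370],(437,437))]))
E
```

```text
Traceback (most recent call last):
ValueError: all the input array dimensions except for the concatenation axis must match exactly, but along dimension 0, the array at index 0 has size 438 and the array at index 1 has size 437
```

```bash
cat >> m.py <<'E'
def geom(V):
    P=fit(plane("top",edges(V,0,range(215,290),195,222,115,"fall"),.038)[:,:2])
    S=fit(plane("top",edges(V,1,range(226,326),185,213,115,"fall"),.038)[:,:2])
    return P,S
E
python3 - <<'E'
from m import *
t=cv2.imread("pics/top0.png"); V=cv2.cvtColor(t,cv2.COLOR_BGR2HSV)[...,2]
P,S=geom(V)
ang=lambda d:np.degrees(np.arctan2(d[1],d[0]))
print("plate",P,ang(P[1])); print("stud",S,ang(S[1]))
E_=plane("top",edges(V,1,range(198,214),285,306,115,"fall"),.038); Ef=fit(E_[:,:2]); print("plate end corner",isect(P,Ef))
X=fit(plane("top",edges(V,0,range(292,356),274,294,135,"rise"),.028)[:,:2])
Y=fit(plane("top",edges(V,1,range(296,356),266,288,135,"rise"),.028)[:,:2])
print("sqX",X,ang(X[1]),"sqY",Y,ang(Y[1]),"heel",isect(X,Y))
yp=P[1]*np.sign(P[1][1]); xp=np.array([yp[1],-yp[0]])
end=isect(P,Ef); corner=end+.187*yp
print("yaw plate",ang(xp),"corner from end",corner)
sd=S[1]*np.sign(-S[1][0])
lean=ang(-sd)-ang(xp); print("stud lean rad",np.radians(lean))
# corner from stud inner line: pivot = corner + (-12 xp,+10 yp); inner line distance 10 from pivot along stud normal
yaw=np.radians(ang(xp)); th=np.arctan2(-sd[1],-sd[0]); ns=np.array([-np.sin(th),np.cos(th)])
# solve corner = P0 + s*yp  with ns.(pivot - S0)=.010
A=P[0]; f=lambda s: ns@(A+s*yp-.012*xp+.010*yp-S[0])-.010
from scipy.optimize import brentq
s=brentq(f,-1,1); print("corner from stud",A+s*yp)
hx=X[1]*np.sign(X[1][1]); 
print("proj check")
# dark sleeve
hsv=cv2.cvtColor(t,cv2.COLOR_BGR2HSV)
m=((hsv[...,2]<50)).astype(np.uint8); m[:, :290]=0; m[:,345:]=0; m[:305]=0;m[350:]=0
m=cv2.morphologyEx(m,cv2.MORPH_OPEN,np.ones((4,4)))
n,l,st,c=cv2.connectedComponentsWithStats(m); i=1+np.argmax(st[1:,4]); print(st[i],c[i],plane("top",[c[i]],.030))
h=isect(X,Y); 
ex=np.array([hx[1],-hx[0]]); ey=hx; print("sq origin from heel",h-.083*ex-.083*ey,ang(ex))
E
```

```text
plate (array([0.6609505, 0.0635134], dtype=float32), array([0.08103151, 0.99671155], dtype=float32)) 85.352135
stud (array([0.53854567, 0.1393089 ], dtype=float32), array([0.99933416, 0.03648559], dtype=float32)) 2.0909345
plate end corner [ 0.65178275 -0.04925232]
sqX (array([ 0.5365105, -0.0858988], dtype=float32), array([0.08177552, 0.99665076], dtype=float32)) 85.309364 sqY (array([ 0.45040143, -0.00825431], dtype=float32), array([ 0.9968847 , -0.07887282], dtype=float32)) -4.5237784 heel [ 0.5422848  -0.01552406]
yaw plate -4.6478596 corner from end [0.6669356  0.13713273]
stud lean rad 0.11761415
corner from stud [0.66738605 0.14267293]
proj check
[296 308  40  35 509] [315.46365422 324.94302554] [[ 0.45179213 -0.09005082  0.03      ]]
sq origin from heel [ 0.45277542 -0.0914587 ] -4.6906295
```

Both cameras agree on the keys to under 1 mm. The square's yaw (-4.7°) already matches the plate's (-4.65°). I'm moving above the red key, closing the fingers and turning the jaws towards the grip direction on the way.

Emit:
apply_moves --moves '[[[0, 0, 7], [0.02, 0.016, -0.005], 1], [[0, 0, 7], [0.02, 0.016, -0.005], 1], [[0, 0, 7], [0.02, 0.016, -0.01], 1], [[0, 0, 7], [0.02, 0.016, -0.01], 1], [[0, 0, 7], [0.02, 0.016, -0.01], 1], [[0, 0, 7], [0.02, 0.016, -0.01], 1], [[0, 0, 7], [0.02, 0.016, -0.01], 1], [[0, 0, 7], [0.02, 0.016, -0.01], 1], [[0, 0, 7], [0.02, 0.016, -0.01], 1], [[0, 0, 7], [0.02, 0.016, -0.01], 1]]'

```text
t: 0.93
position: [0.4561, -0.3501, 0.1343]
orientation: [[-0.136, 0.991, -0.003], [0.991, 0.136, 0.0], [0.0, -0.003, -1.0]]
contact_force: [0.1, -0.9, 0.7]
width: -0.0002
```

```bash
cat > st.py <<'E'
from h import *
s=telemetry.get_state(); R=s["orientation"]
print("t",s["t"],"pos",s["position"].round(4),"F",s["contact_force"].round(1),"w",round(s["width"],4),"yawy",np.degrees(np.arctan2(R[1,1],R[0,1])).round(2),"z",R[:,2].round(4),"q",s["joint_pos"].round(0))
E
python3 st.py
```

```text
t 0.9333 pos [ 0.4561 -0.3501  0.1343] F [ 0.1 -0.9  0.7] w -0.0002 yawy 7.8 z [-2.7e-03  1.0e-04 -1.0e+00] q [-46.  17.  94.  -0.  69. -54.]
```

Emit:
apply_moves --moves '[[[0, 0, 6.5], [0.015, 0.013, -0.015], 1], [[0, 0, 6.5], [0.015, 0.013, -0.015], 1], [[0, 0, 6.5], [0.015, 0.013, -0.015], 1], [[0, 0, 6.5], [0.012, 0.01, -0.015], 1], [[0, 0, 5], [0, 0, -0.012], 1], [[0, 0, 0], [0, 0, 0], 1]]'

```text
t: 1.43
position: [0.5167, -0.2908, 0.0538]
orientation: [[-0.656, 0.755, -0.008], [0.755, 0.656, 0.006], [0.01, -0.002, -1.0]]
contact_force: [-0.4, 0.1, -1.1]
width: 0.0
```

```bash
python3 st.py
```

```text
t 1.4333 pos [ 0.5167 -0.2908  0.0538] F [-0.4  0.1 -1.1] w 0.0 yawy 41.0 z [-0.008   0.0057 -1.    ] q [-38.  26.  93.  -0.  62. -79.]
```

Emit:
apply_moves --moves '[[[0, 0, 0], [-0.003, -0.0095, 0], 1], [[0, 0, 0], [0, 0, -0.008], 1], [[0, 0, 0], [0, 0, -0.006], 1], [[0, 0, 0], [0, 0, -0.004], 1], [[0, 0, 0], [0, 0, -0.002], 1]]'

```text
t: 1.85
position: [0.513, -0.3031, 0.0335]
orientation: [[-0.649, 0.761, -0.007], [0.761, 0.649, 0.004], [0.008, -0.003, -1.0]]
contact_force: [-0.3, 0.1, 0.2]
width: 0.0004
```

```bash
python3 st.py
```

```text
t 1.85 pos [ 0.513  -0.3031  0.0335] F [-0.3  0.1  0.2] w 0.0004 yawy 40.47 z [-0.0071  0.0044 -1.    ] q [-39.  28.  93.  -0.  60. -79.]
```

Emit:
apply_moves --moves '[[[0, 0, 0], [0.001, 0.002, -0.003], 1], [[0, 0, 0], [0, 0, -0.003], 1], [[0, 0, 0], [0, 0, -0.003], 1]]'

```text
t: 2.1
position: [0.5142, -0.3022, 0.0272]
orientation: [[-0.647, 0.763, -0.006], [0.763, 0.647, 0.004], [0.007, -0.002, -1.0]]
contact_force: [-8.8, 6.5, 26.6]
width: 0.0001
```

Emit:
apply_moves --moves '[[[0, 0, 0], [0, 0, 0.008], 1], [[0, 0, 0], [0, 0, 0.008], 1], [[0, 0, 0], [-0.004, -0.017, 0.002], 1], [[0, 0, 0], [-0.003, -0.014, 0], 1], [[0, 0, 0], [0, 0, 0], 1]]'

```text
t: 2.52
position: [0.5091, -0.3348, 0.0491]
orientation: [[-0.648, 0.762, -0.002], [0.762, 0.648, 0.001], [0.002, -0.001, -1.0]]
contact_force: [-0.1, -0.9, 0.7]
width: -0.0
```

```bash
python3 st.py
```

```text
t 2.5167 pos [ 0.5091 -0.3348  0.0491] F [-0.1 -0.9  0.7] w -0.0 yawy 40.39 z [-2.e-03  8.e-04 -1.e+00] q [-41.  27.  91.  -0.  62. -82.]
```

Emit:
apply_moves --moves '[[[0, 0, 0], [-0.002, -0.001, -0.006], 1], [[0, 0, 0], [0, 0, -0.005], 1], [[0, 0, 0], [0, 0, -0.003], 1], [[0, 0, 0], [0, 0, -0.002], 1], [[0, 0, 0], [0, 0, -0.003], 1], [[0, 0, 0], [0, 0, -0.002], 1]]'

```text
t: 3.02
position: [0.5066, -0.3356, 0.0273]
orientation: [[-0.647, 0.762, -0.003], [0.762, 0.647, 0.002], [0.003, -0.001, -1.0]]
contact_force: [-7.1, 4.3, 22.4]
width: 0.0
```

Emit:
apply_moves --moves '[[[0, 0, 0], [0, 0, 0.008], 1], [[0, 0, 0], [0, 0, 0.008], 1], [[0, 0, 0], [-0.003, -0.018, 0.002], 1], [[0, 0, 0], [-0.003, -0.016, 0], 1], [[0, 0, 0], [0, 0, 0], 1]]'

```text
t: 3.43
position: [0.5015, -0.3686, 0.0465]
orientation: [[-0.65, 0.76, -0.003], [0.76, 0.65, 0.002], [0.004, -0.001, -1.0]]
contact_force: [-0.1, 0.1, 0.9]
width: -0.0001
```

Emit:
apply_moves --moves '[[[0, 0, 0], [-0.0005, -0.0025, -0.004], 1], [[0, 0, 0], [0, 0, -0.005], 1], [[0, 0, 0], [0, 0, -0.003], 1], [[0, 0, 0], [0, 0, -0.002], 1], [[0, 0, 0], [0, 0, -0.002], 1], [[0, 0, 0], [0, 0, -0.002], 1]]'

```text
t: 3.93
position: [0.5004, -0.3707, 0.0273]
orientation: [[-0.649, 0.761, -0.005], [0.761, 0.649, 0.004], [0.006, -0.001, -1.0]]
contact_force: [-7.2, 3.7, 20.9]
width: -0.0001
```

Emit:
apply_moves --moves '[[[0, 0, 0], [0, 0, 0.02], 1], [[0, 0, 0], [0, 0, 0.025], 1], [[0, 0, 0], [-0.007, 0.038, 0.005], -0.4], [[0, 0, 0], [-0.007, 0.038, 0], -0.4], [[0, 0, 0], [-0.007, 0.038, 0], -0.4], [[0, 0, 0], [-0.007, 0.038, 0], -0.4], [[0, 0, 0], [-0.007, 0.038, 0], -0.4], [[0, 0, 0], [-0.007, 0.038, 0], -0.4], [[0, 0, 0], [-0.006, 0.034, 0], -0.4], [[0, 0, 0], [0, 0, 0], -0.4]]'

```text
t: 4.77
position: [0.4472, -0.0973, 0.0775]
orientation: [[-0.646, 0.763, -0.005], [0.763, 0.646, 0.007], [0.008, 0.001, -1.0]]
contact_force: [-0.4, -0.7, -1.6]
width: 0.0597
```

```bash
python3 st.py; python3 - <<'E'
from h import *
im=imaging.get_image("side"); cv2.imwrite("pics/s1.png",im)
im=imaging.get_image("top"); cv2.imwrite("pics/t1.png",im)
E
```

```text
t 4.7667 pos [ 0.4472 -0.0973  0.0775] F [-0.4 -0.7 -1.6] w 0.0597 yawy 40.24 z [-0.0051  0.0068 -1.    ] q [-23.   9. 112.   0.  59. -64.]
```

View pics/s1.png

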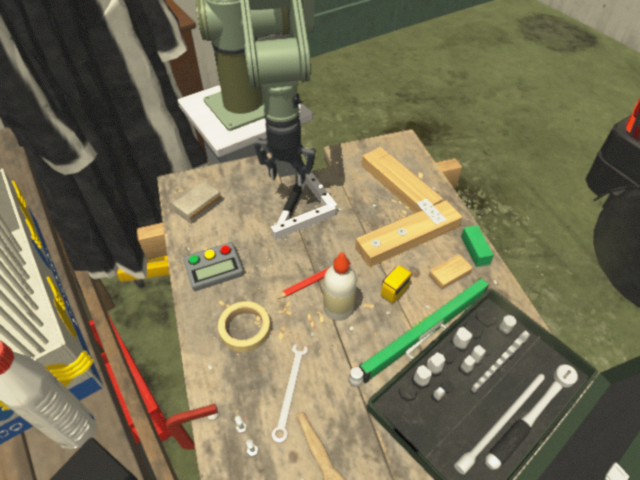

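The side view shows the open gripper hovering over the brace around (290,180), with the timer, bottle and tape undisturbed. I'm descending over the sleeve.

Emit:
apply_moves --moves '[[[0.3, 0.3, 0], [0.005, 0.006, -0.005], -0.4], [[0, 0, 0], [0, 0, -0.015], -0.4], [[0, 0, 0], [0, 0, -0.015], -0.4], [[0, 0, 0], [0, 0, -0.012], -0.4], [[0, 0, 0], [0, 0, -0.008], -0.4], [[0, 0, 0], [0, 0, -0.003], -0.4], [[0, 0, 0], [0, 0, 0], -0.4]]'

```text
t: 5.45
position: [0.4629, -0.1031, 0.0184]
orientation: [[-0.638, 0.77, 0.002], [0.77, 0.638, 0.005], [0.003, 0.005, -1.0]]
contact_force: [0.8, -0.6, -0.0]
width: 0.0598
```

```bash
python3 st.py
```

```text
t 5.45 pos [ 0.4629 -0.1031  0.0184] F [ 0.8 -0.6 -0. ] w 0.0598 yawy 39.62 z [ 0.0019  0.0049 -1.    ] q [-23.  17. 111.   0.  52. -63.]
```

Emit:
apply_moves --moves '[[[0, 0, 0.7], [-0.005, 0.006, 0], -0.4], [[0, 0, 0], [-0.005, 0.006, 0], -0.4], [[0, 0, 0], [0, 0, 0], -0.4]]'

```text
t: 5.7
position: [0.4533, -0.0917, 0.0188]
orientation: [[-0.646, 0.763, 0.003], [0.763, 0.646, 0.005], [0.002, 0.005, -1.0]]
contact_force: [-0.4, -0.2, -0.8]
width: 0.06
```

```bash
python3 st.py
```

```text
t 5.7 pos [ 0.4533 -0.0917  0.0188] F [-0.4 -0.2 -0.8] w 0.06 yawy 40.23 z [ 0.0026  0.0049 -1.    ] q [-22.  16. 113.   0.  51. -63.]
```

Emit:
apply_moves --moves '[[[-0.3, 0.15, 0], [-0.0005, 0.0005, -0.006], -0.4], [[0, 0, 0], [0, 0, -0.005], -0.4], [[0, 0, 0], [0, 0, 0], -0.4]]'

```text
t: 5.95
position: [0.4535, -0.0908, 0.0086]
orientation: [[-0.647, 0.763, 0.003], [0.763, 0.647, -0.002], [-0.004, 0.001, -1.0]]
contact_force: [-0.2, 0.0, 0.3]
width: 0.0598
```

```bash
python3 st.py
```

```text
t 5.95 pos [ 0.4535 -0.0908  0.0086] F [-0.2  0.   0.3] w 0.0598 yawy 40.29 z [ 0.0033 -0.0024 -1.    ] q [-22.  17. 113.  -0.  50. -62.]
```

Emit:
apply_moves --moves '[[[0.15, 0.2, 0], [-0.0005, 0, -0.003], -0.4], [[0, 0, 0], [0, 0, 0], 0.2], [[0, 0, 0], [0, 0, 0], 0.6], [[0, 0, 0], [0, 0, 0], 1], [[0, 0, 0], [0, 0, 0], 1], [[0, 0, 0], [0, 0, 0], 1], [[0, 0, 0], [0, 0, 0], 1]]'

```text
t: 6.53
position: [0.4534, -0.0909, 0.0053]
orientation: [[-0.647, 0.762, -0.0], [0.762, 0.647, 0.0], [0.0, 0.0, -1.0]]
contact_force: [-0.3, 0.1, 0.5]
width: 0.0168
```

```bash
python3 st.py
```

```text
t 6.5333 pos [ 0.4534 -0.0909  0.0053] F [-0.3  0.1  0.5] w 0.0168 yawy 40.32 z [-1.e-04  3.e-04 -1.e+00] q [-22.  17. 113.   0.  50. -62.]
```

Emit:
apply_moves --moves '[[[0, 0, 0], [0, 0, 0.005], 1], [[0, 0, 0], [0, 0, 0.005], 1], [[0, 0, 0], [0, 0, 0.004], 1], [[0, 0, 0], [0, 0, 0], 1]]'

```text
t: 6.87
position: [0.4511, -0.0902, 0.019]
orientation: [[-0.647, 0.762, -0.005], [0.762, 0.647, 0.002], [0.004, -0.002, -1.0]]
contact_force: [0.1, -0.7, -3.9]
width: 0.0167
```

```bash
python3 st.py;  python3 - <<'E'
from h import *
im=imaging.get_image("side"); cv2.imwrite("pics/s2.png",cv2.resize(im[130:280,230:480],None,fx=3,fy=3,interpolation=cv2.INTER_CUBIC))
E
```

```text
t 6.8667 pos [ 0.4511 -0.0902  0.019 ] F [ 0.1 -0.7 -3.9] w 0.0167 yawy 40.32 z [-0.0047  0.0018 -1.    ] q [-22.  16. 113.  -0.  52. -62.]
```

View pics/s2.png

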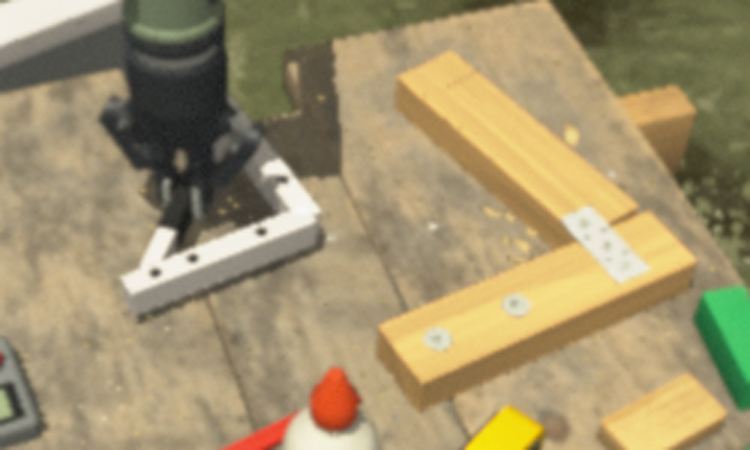

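The square is lifted, its shadow gap visible along (130–320, 230–310), and the weight reads 3.9 N. I'm carrying it towards the corner.

Emit:
apply_moves --moves '[[[0, 0, 0], [0.008, 0.009, 0], 1], [[0, 0, 0], [0.013, 0.0145, 0], 1], [[0, 0, 0], [0.013, 0.0145, 0], 1], [[0, 0, 0], [0.013, 0.0145, 0], 1], [[0, 0, 0], [0.013, 0.0145, 0], 1], [[0, 0, 0], [0.013, 0.0145, 0], 1], [[0, 0, 0], [0.013, 0.0145, 0], 1], [[0, 0, 0], [0.008, 0.009, 0], 1], [[0, 0, 0], [0, 0, 0], 1], [[0, 0, 0], [0, 0, 0], 1]]'

```text
t: 7.75
position: [0.5489, 0.0247, 0.0169]
orientation: [[-0.645, 0.764, -0.008], [0.764, 0.646, 0.004], [0.008, -0.003, -1.0]]
contact_force: [0.2, -0.3, -2.4]
width: 0.0172
```

```bash
python3 st.py;  python3 - <<'E'
from h import *
im=imaging.get_image("top"); cv2.imwrite("pics/t3f.png",im); cv2.imwrite("pics/t3.png",cv2.resize(im[170:350,150:370],None,fx=3.3,fy=3.3,interpolation=cv2.INTER_CUBIC))
E
```

```text
t 7.75 pos [0.5489 0.0247 0.0169] F [ 0.2 -0.3 -2.4] w 0.0172 yawy 40.2 z [-0.0077  0.004  -1.    ] q [ -7.  25. 100.   0.  55. -47.]
```

View pics/t3.png

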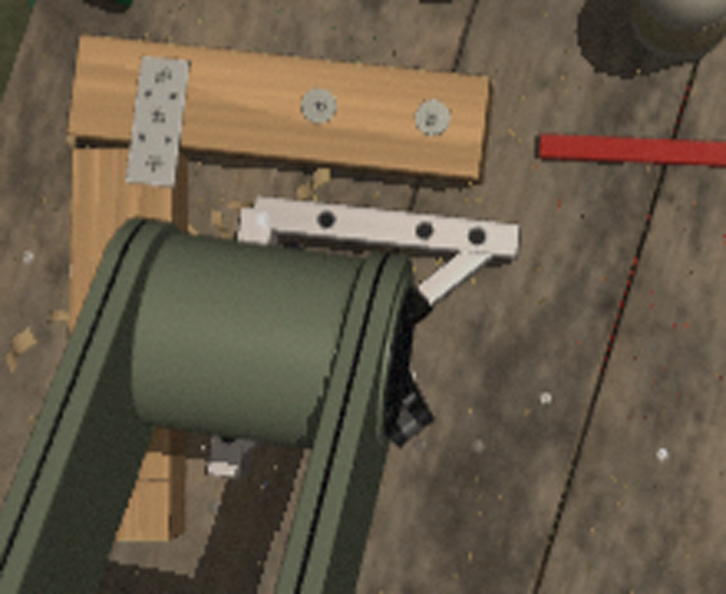

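The top view shows the square clear of the stud, with its leg parallel to the plate about 25 mm off. I'm levelling it and lowering it to the bench.

Emit:
apply_moves --moves '[[[-0.2, -0.4, 0], [0.002, 0.001, -0.005], 1], [[0, 0, 0], [0.002, 0, -0.004], 1], [[0, 0, 0], [0, 0, -0.002], 1], [[0, 0, 0], [0, 0, -0.001], 1], [[0, 0, 0], [0, 0, 0], 1]]'

```text
t: 8.22
position: [0.5518, 0.0237, 0.0056]
orientation: [[-0.642, 0.767, -0.001], [0.767, 0.642, 0.001], [0.002, -0.0, -1.0]]
contact_force: [0.5, -0.1, -3.6]
width: 0.0168
```

```bash
python3 st.py
```

```text
t 8.2167 pos [0.5518 0.0237 0.0056] F [ 0.5 -0.1 -3.6] w 0.0168 yawy 39.94 z [-0.0011  0.0012 -1.    ] q [ -7.  26. 100.   0.  54. -47.]
```

Emit:
apply_moves --moves '[[[-0.07, -0.07, 0.4], [0, 0, -0.001], 1], [[0, 0, 0], [0.006, 0, -0.0005], 1], [[0, 0, 0], [0.006, 0, 0], 1], [[0, 0, 0], [0, 0, 0], 1]]'

```text
t: 8.55
position: [0.5623, 0.0222, 0.0059]
orientation: [[-0.646, 0.763, -0.003], [0.763, 0.646, -0.0], [0.002, -0.002, -1.0]]
contact_force: [0.0, 0.3, -2.8]
width: 0.017
```

```bash
python3 st.py
```

```text
t 8.55 pos [0.5623 0.0222 0.0059] F [ 0.   0.3 -2.8] w 0.017 yawy 40.26 z [-0.0031 -0.     -1.    ] q [ -7.  27.  99.  -0.  55. -47.]
```

Emit:
apply_moves --moves '[[[0, -0.17, 0], [0, 0, -0.0015], 1], [[0, 0, 0], [0.004, 0, -0.001], 1], [[0, 0, 0], [0.003, 0, -0.001], 1], [[0, 0, 0], [0, 0, -0.0005], 1]]'

```text
t: 8.88
position: [0.5664, 0.0219, 0.0056]
orientation: [[-0.647, 0.763, -0.008], [0.763, 0.647, 0.001], [0.005, -0.006, -1.0]]
contact_force: [-1.5, 2.1, 1.2]
width: 0.017
```

```bash
python3 st.py
```

```text
t 8.8833 pos [0.5664 0.0219 0.0056] F [-1.5  2.1  1.2] w 0.017 yawy 40.3 z [-7.8e-03  6.0e-04 -1.0e+00] q [ -7.  27.  98.  -0.  55. -47.]
```

Emit:
apply_moves --moves '[[[0, -0.45, 0], [0.003, 0, 0], 1], [[0, 0, 0], [0.003, 0, 0], 1], [[0, 0, 0], [0.003, 0, -0.0005], 1]]'

```text
t: 9.13
position: [0.5723, 0.0217, 0.0053]
orientation: [[-0.647, 0.762, -0.007], [0.762, 0.647, 0.0], [0.005, -0.005, -1.0]]
contact_force: [-11.5, 0.4, 16.0]
width: 0.0168
```

```bash
python3 st.py
```

```text
t 9.1333 pos [0.5723 0.0217 0.0053] F [-11.5   0.4  16. ] w 0.0168 yawy 40.35 z [-6.6e-03  5.0e-04 -1.0e+00] q [ -6.  28.  97.  -0.  55. -47.]
```

Emit:
apply_moves --moves '[[[0, 0, 0], [0.002, 0, 0.0005], 1], [[0, 0, 0], [0.002, 0, 0.0005], 1]]'

```text
t: 9.3
position: [0.5735, 0.0219, 0.0058]
orientation: [[-0.647, 0.762, -0.014], [0.762, 0.647, 0.001], [0.01, -0.01, -1.0]]
contact_force: [-8.8, -0.5, 4.5]
width: 0.0174
```

```bash
python3 st.py
```

```text
t 9.3 pos [0.5735 0.0219 0.0058] F [-8.8 -0.5  4.5] w 0.0174 yawy 40.33 z [-0.0137  0.0011 -0.9999] q [ -6.  28.  97.  -0.  56. -47.]
```

Emit:
apply_moves --moves '[[[0, -0.8, 0], [0.002, 0.0, 0], 1], [[0, -0.4, 0], [0.002, 0, 0], 1]]'

```text
t: 9.47
position: [0.5737, 0.0219, 0.0053]
orientation: [[-0.647, 0.762, -0.002], [0.762, 0.647, 0.001], [0.003, -0.001, -1.0]]
contact_force: [-8.8, -0.0, 12.6]
width: 0.0168
```

```bash
python3 st.py;  python3 - <<'E'
from h import *
im=imaging.get_image("top"); cv2.imwrite("pics/t4f.png",im); cv2.imwrite("pics/t4.png",cv2.resize(im[170:350,150:370],None,fx=3.3,fy=3.3,interpolation=cv2.INTER_CUBIC))
im=imaging.get_image("side"); cv2.imwrite("pics/s4.png",cv2.resize(im[130:280,300:480],None,fx=4,fy=4,interpolation=cv2.INTER_CUBIC))
E
python3 st.py
```

```text
t 9.4667 pos [0.5737 0.0219 0.0053] F [-8.8 -0.  12.6] w 0.0168 yawy 40.32 z [-0.0022  0.0014 -1.    ] q [ -6.  28.  97.   0.  55. -47.]
t 9.5667 pos [0.5737 0.0219 0.0053] F [-8.5  0.4  8.8] w 0.017 yawy 40.31 z [-0.0023  0.0014 -1.    ] q [ -6.  28.  97.   0.  55. -47.]
```

View pics/t4.png

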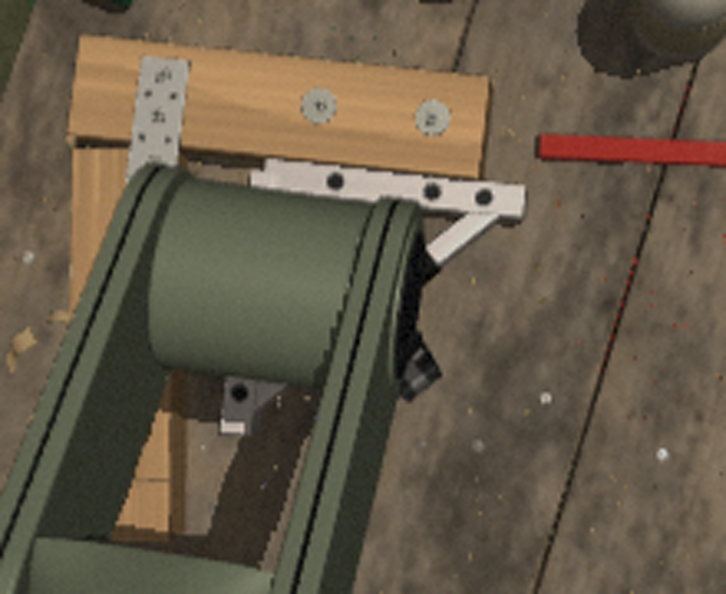

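View pics/s4.png

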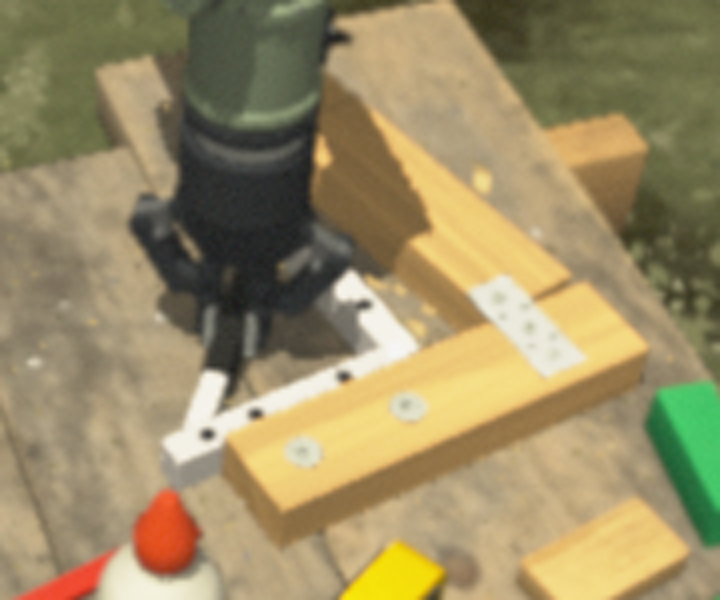

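The x-leg lies flush on the plate in both views, with the top-view edge running (265,160)–(480,180). I'm now sliding along the plate towards the stud while keeping a light plate push.

Emit:
apply_moves --moves '[[[0, 0, 0], [0.002, 0.004, 0.0003], 1], [[0, -0.1, 0], [0.002, 0.006, 0], 1], [[0, -0.1, 0], [0.002, 0.006, 0], 1]]'

```text
t: 9.82
position: [0.5741, 0.0297, 0.0056]
orientation: [[-0.647, 0.762, -0.013], [0.762, 0.647, -0.012], [-0.001, -0.017, -1.0]]
contact_force: [-11.8, -12.6, 12.3]
width: 0.017
```

```bash
python3 st.py
```

```text
t 9.8167 pos [0.5741 0.0297 0.0056] F [-11.8 -12.6  12.3] w 0.017 yawy 40.31 z [-0.0129 -0.0117 -0.9998] q [ -5.  28.  96.  -1.  56. -45.]
```

Emit:
apply_moves --moves '[[[0.7, -0.7, 0], [0.002, 0.006, 0.0005], 1], [[0.3, -0.3, 0], [0.002, 0.006, 0], 1], [[0.3, -0.3, 0], [0.002, 0.006, 0], 1]]'

```text
t: 10.07
position: [0.5752, 0.0403, 0.0053]
orientation: [[-0.647, 0.762, -0.003], [0.762, 0.647, -0.0], [0.001, -0.002, -1.0]]
contact_force: [-10.1, -13.4, 12.9]
width: 0.0169
```

```bash
python3 st.py
```

```text
t 10.0667 pos [0.5752 0.0403 0.0053] F [-10.1 -13.4  12.9] w 0.0169 yawy 40.34 z [-2.6e-03 -5.0e-04 -1.0e+00] q [ -5.  28.  97.  -0.  55. -45.]
```

Emit:
apply_moves --moves '[[[0.2, -0.2, 0], [0.002, 0.006, 0], 1], [[0.2, -0.2, 0], [0.002, 0.006, 0], 1], [[0.2, -0.2, 0], [0.002, 0.005, 0], 1]]'

```text
t: 10.32
position: [0.5757, 0.0478, 0.0053]
orientation: [[-0.648, 0.762, -0.006], [0.762, 0.648, -0.005], [0.0, -0.008, -1.0]]
contact_force: [-9.7, -10.8, 8.4]
width: 0.0171
```

```bash
python3 st.py
```

```text
t 10.3167 pos [0.5757 0.0478 0.0053] F [ -9.7 -10.8   8.4] w 0.0171 yawy 40.36 z [-0.0065 -0.0049 -1.    ] q [ -4.  28.  96.  -0.  56. -44.]
```

Emit:
apply_moves --moves '[[[0.4, -0.4, 0], [0.0025, 0.006, 0], 1], [[0.2, -0.2, 0], [0.0025, 0.006, 0], 1], [[0.2, -0.2, 0], [0.0025, 0.005, 0], 1]]'

```text
t: 10.57
position: [0.5761, 0.0533, 0.0054]
orientation: [[-0.648, 0.762, -0.011], [0.762, 0.648, -0.009], [0.0, -0.014, -1.0]]
contact_force: [-13.2, -13.8, 11.0]
width: 0.0171
```

```bash
python3 st.py
```

```text
t 10.5667 pos [0.5761 0.0533 0.0054] F [-13.2 -13.8  11. ] w 0.0171 yawy 40.4 z [-0.011  -0.0089 -0.9999] q [ -3.  29.  96.  -1.  56. -43.]
```

Emit:
apply_moves --moves '[[[0.6, -0.6, 0], [0.002, 0.006, 0.0003], 1], [[0.3, -0.3, 0], [0.002, 0.006, 0], 1], [[0.3, -0.3, 0], [0.002, 0.006, 0], 1]]'

```text
t: 10.82
position: [0.5768, 0.0605, 0.0053]
orientation: [[-0.648, 0.762, -0.004], [0.762, 0.648, -0.004], [-0.0, -0.005, -1.0]]
contact_force: [-9.0, -13.9, 9.8]
width: 0.017
```

```bash
python3 st.py
```

```text
t 10.8167 pos [0.5768 0.0605 0.0053] F [ -9.  -13.9   9.8] w 0.017 yawy 40.37 z [-0.0039 -0.0039 -1.    ] q [ -2.  29.  96.  -0.  56. -43.]
```

Emit:
apply_moves --moves '[[[0.3, -0.3, 0], [0.002, 0.005, 0], 1], [[0.2, -0.2, 0], [0.002, 0.005, 0], 1], [[0.2, -0.2, 0], [0.002, 0.004, 0], 1]]'

```text
t: 11.07
position: [0.577, 0.063, 0.0054]
orientation: [[-0.648, 0.762, -0.007], [0.762, 0.648, -0.009], [-0.002, -0.011, -1.0]]
contact_force: [-10.3, -12.6, 10.0]
width: 0.0172
```

```bash
python3 st.py;  python3 - <<'E'
from h import *
im=imaging.get_image("top"); cv2.imwrite("pics/t5f.png",im); cv2.imwrite("pics/t5.png",cv2.resize(im[170:350,150:370],None,fx=3.3,fy=3.3,interpolation=cv2.INTER_CUBIC))
im=imaging.get_image("side"); cv2.imwrite("pics/s5f.png",im);cv2.imwrite("pics/s5.png",cv2.resize(im[130:280,320:480],None,fx=4,fy=4,interpolation=cv2.INTER_CUBIC))
E
python3 st.py
```

```text
t 11.0667 pos [0.577  0.063  0.0054] F [-10.3 -12.6  10. ] w 0.0172 yawy 40.37 z [-0.0073 -0.0092 -0.9999] q [ -2.  29.  96.  -1.  56. -42.]
t 11.1667 pos [0.577  0.063  0.0054] F [ -9.7 -11.9   8.6] w 0.0166 yawy 40.37 z [-0.0073 -0.009  -0.9999] q [ -2.  29.  96.  -1.  56. -42.]
```

View pics/t5.png

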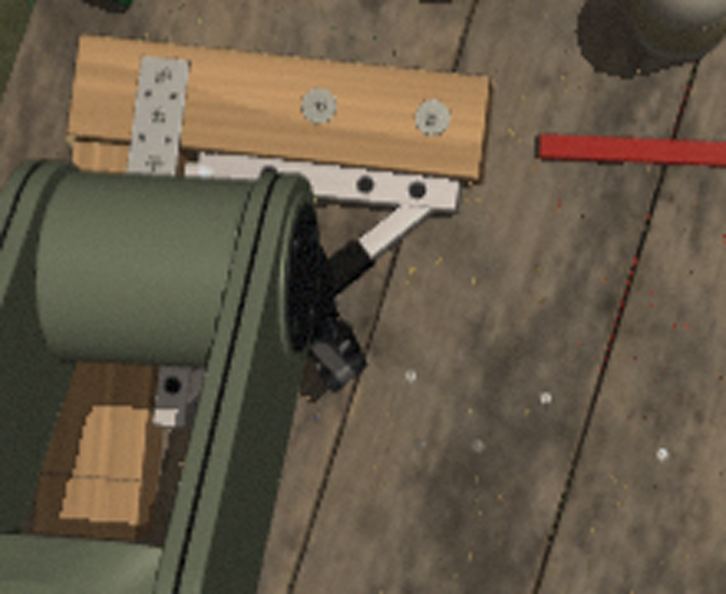

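View pics/s5.png

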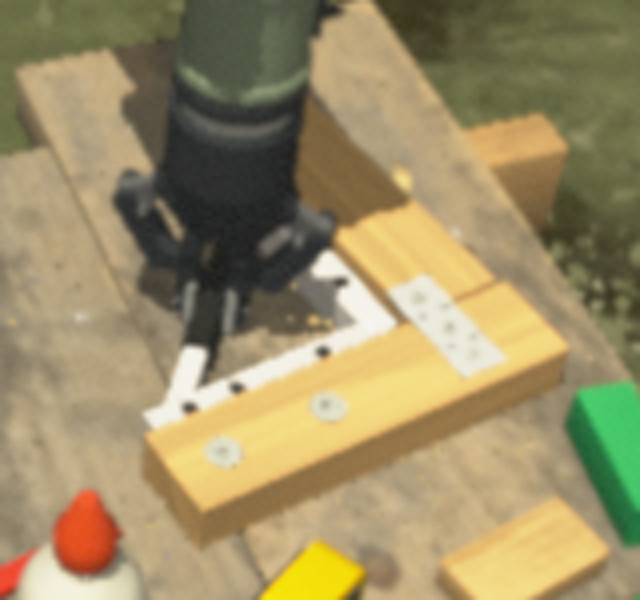

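The top view shows the leg flush on the plate and the stud swung near square, with the heel close to home at (200,160). I'll keep pressing until y stalls.

Emit:
apply_moves --moves '[[[0.5, -0.5, 0], [0.002, 0.005, 0.0002], 1], [[0.3, -0.2, 0], [0.002, 0.005, 0], 1], [[0.3, -0.2, 0], [0.002, 0.004, 0], 1]]'

```text
t: 11.42
position: [0.5772, 0.0656, 0.0053]
orientation: [[-0.648, 0.762, -0.007], [0.762, 0.647, -0.006], [-0.0, -0.009, -1.0]]
contact_force: [-9.9, -12.2, 9.9]
width: 0.0168
```

```bash
python3 st.py
```

```text
t 11.4167 pos [0.5772 0.0656 0.0053] F [ -9.9 -12.2   9.9] w 0.0168 yawy 40.35 z [-0.0068 -0.0063 -1.    ] q [ -2.  29.  96.  -0.  56. -42.]
```

Emit:
apply_moves --moves '[[[0.4, -0.4, 0], [0.0025, 0.005, 0.0002], 1], [[0.3, -0.3, 0], [0.0025, 0.005, 0], 1], [[0.2, -0.2, 0], [0.0025, 0.004, 0], 1]]'

```text
t: 11.67
position: [0.5773, 0.067, 0.0054]
orientation: [[-0.648, 0.762, -0.01], [0.762, 0.647, -0.009], [-0.0, -0.014, -1.0]]
contact_force: [-12.6, -12.1, 9.9]
width: 0.0171
```

```bash
python3 st.py
```

```text
t 11.6667 pos [0.5773 0.067  0.0054] F [-12.6 -12.1   9.9] w 0.0171 yawy 40.36 z [-0.0104 -0.0093 -0.9999] q [ -2.  29.  96.  -1.  56. -42.]
```

Emit:
apply_moves --moves '[[[0.5, -0.5, 0], [0.0025, 0.006, 0.0002], 1], [[0.4, -0.4, 0], [0.0025, 0.006, 0], 1], [[0.3, -0.3, 0], [0.0025, 0.006, 0], 1]]'

```text
t: 11.92
position: [0.5773, 0.0673, 0.0054]
orientation: [[-0.649, 0.761, -0.01], [0.761, 0.648, -0.016], [-0.006, -0.017, -1.0]]
contact_force: [-11.2, -19.5, 10.6]
width: 0.0168
```

```bash
python3 st.py; python3 - <<'E'
from h import *
im=imaging.get_image("top"); cv2.imwrite("pics/t6f.png",im); cv2.imwrite("pics/t6.png",cv2.resize(im[170:350,150:310],None,fx=3.3,fy=3.3,interpolation=cv2.INTER_CUBIC))
im=imaging.get_image("side"); cv2.imwrite("pics/s6f.png",im);cv2.imwrite("pics/s6.png",cv2.resize(im[130:280,320:480],None,fx=4,fy=4,interpolation=cv2.INTER_CUBIC))
E
```

```text
t 11.9167 pos [0.5773 0.0673 0.0054] F [-11.2 -19.5  10.6] w 0.0168 yawy 40.43 z [-0.0095 -0.0157 -0.9998] q [ -1.  29.  96.  -1.  56. -41.]
```

View pics/t6.png

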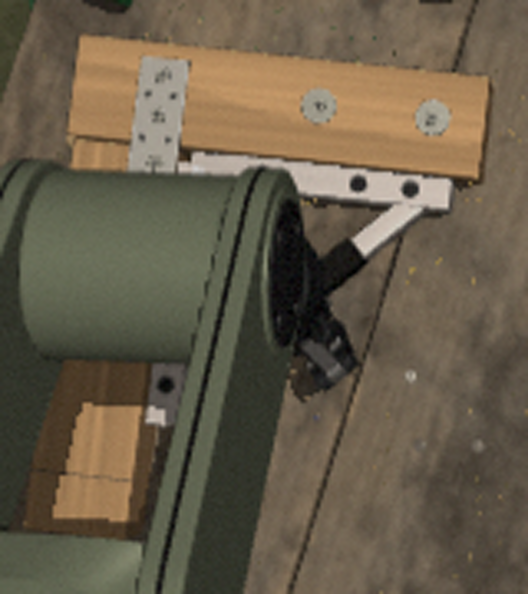

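View pics/s6.png

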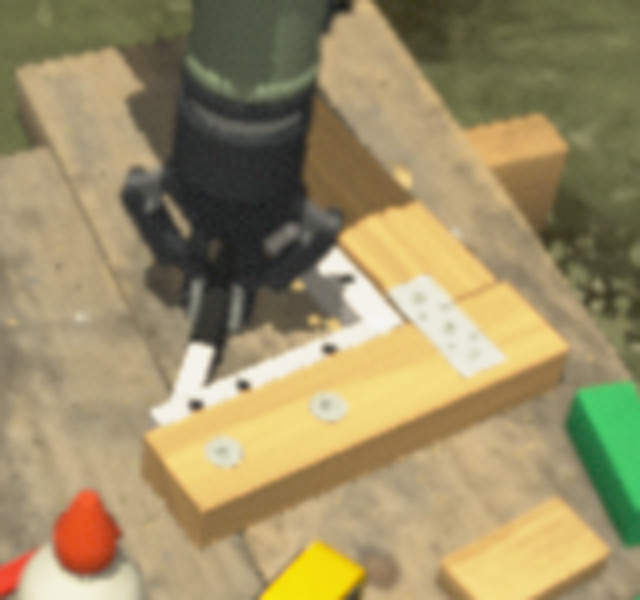

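Motion in y has stalled at 0.0673 with the push rising to 19.5 N, so the stud side is home. I'll level the tool and balance the push.

Emit:
apply_moves --moves '[[[0.8, -0.5, 0], [0.003, 0.003, 0.0003], 1], [[0.3, -0.3, 0], [0.0035, 0.004, 0.0002], 1], [[0.2, -0.2, 0], [0.0035, 0.004, 0], 1]]'

```text
t: 12.27
position: [0.5772, 0.0674, 0.0053]
orientation: [[-0.648, 0.762, -0.017], [0.762, 0.647, -0.007], [0.005, -0.018, -1.0]]
contact_force: [-14.9, -12.6, 14.3]
width: 0.017
```

```bash
python3 st.py; python3 - <<'E'
from m import *
s=telemetry.get_state()
y=np.radians(-4.65); F=-s["contact_force"]; print("push plate x,y", F[0]*np.cos(y)+F[1]*np.sin(y), -F[0]*np.sin(y)+F[1]*np.cos(y))
# t6f stud bits
im=cv2.imread("pics/t6f.png"); V=cv2.cvtColor(im,cv2.COLOR_BGR2HSV)[...,2]
for r in range(292,330,4): print(r,V[r,160:206].tolist())
E
```

```text
t 12.2667 pos [0.5772 0.0674 0.0053] F [-14.9 -12.6  14.3] w 0.017 yawy 40.36 z [-0.0171 -0.0074 -0.9998] q [ -2.  29.  95.  -1.  57. -42.]
push plate x,y 13.838615604292588 13.760143991094708
292 [51, 52, 52, 51, 64, 69, 73, 70, 68, 72, 75, 76, 72, 73, 73, 151, 158, 154, 84, 77, 83, 75, 69, 67, 73, 74, 73, 71, 79, 75, 77, 74, 76, 57, 60, 85, 89, 88, 85, 85, 87, 92, 91, 89, 73, 96]
296 [50, 47, 54, 54, 74, 73, 73, 74, 78, 75, 73, 73, 71, 142, 166, 172, 166, 159, 161, 180, 181, 156, 152, 156, 158, 161, 164, 164, 164, 167, 173, 180, 111, 88, 134, 183, 189, 185, 186, 187, 97, 90, 87, 72, 96, 101]
300 [52, 56, 66, 77, 72, 72, 71, 74, 69, 75, 70, 74, 138, 162, 167, 170, 162, 161, 171, 178, 174, 163, 158, 160, 162, 164, 166, 164, 166, 169, 174, 174, 89, 86, 84, 88, 87, 102, 64, 55, 53, 53, 54, 98, 101, 101]
304 [59, 70, 78, 78, 72, 68, 71, 75, 77, 76, 73, 67, 151, 167, 172, 168, 157, 159, 177, 175, 166, 156, 160, 161, 159, 167, 168, 166, 166, 170, 176, 129, 92, 84, 85, 83, 85, 101, 58, 48, 45, 54, 95, 99, 98, 101]
308 [72, 79, 74, 72, 69, 73, 68, 73, 74, 78, 71, 148, 163, 170, 169, 161, 16
[... 483 characters left out ...]
2, 165, 161, 92, 80, 83, 83, 80, 55, 53, 50, 53, 90, 98, 101, 101, 96, 45, 30]
320 [76, 72, 72, 71, 72, 75, 74, 152, 155, 149, 159, 162, 167, 163, 160, 159, 171, 168, 163, 166, 161, 160, 162, 162, 167, 163, 165, 168, 173, 107, 83, 82, 85, 85, 54, 45, 53, 52, 92, 98, 100, 101, 99, 45, 14, 91]
324 [72, 76, 70, 74, 75, 71, 150, 161, 161, 160, 161, 164, 163, 164, 159, 165, 170, 166, 167, 165, 161, 163, 164, 168, 164, 163, 167, 169, 166, 95, 80, 81, 64, 53, 44, 47, 45, 86, 100, 101, 99, 101, 49, 13, 92, 100]
328 [72, 70, 75, 74, 72, 71, 76, 75, 76, 70, 73, 75, 78, 73, 69, 77, 76, 72, 77, 73, 75, 74, 75, 96, 96, 91, 95, 98, 80, 62, 60, 62, 56, 51, 51, 46, 88, 101, 98, 98, 100, 50, 26, 74, 98, 102]
```

Emit:
apply_moves --moves '[[[0.4, -0.9, 0], [0.0025, 0.004, 0.0003], 1], [[0.3, -0.5, 0], [0.003, 0.004, 0.0002], 1], [[0.3, -0.5, 0], [0.003, 0.005, 0.0002], 1]]'

```text
t: 12.52
position: [0.5774, 0.0674, 0.0053]
orientation: [[-0.648, 0.761, -0.005], [0.761, 0.648, -0.01], [-0.004, -0.01, -1.0]]
contact_force: [-12.0, -19.2, 10.6]
width: 0.017
```

```bash
cat > chk.py <<'E'
from m import *
import sys
k=sys.argv[1]
im=imaging.get_image("top"); cv2.imwrite(f"pics/t{k}f.png",im); im2=imaging.get_image("side"); cv2.imwrite(f"pics/s{k}f.png",im2)
V=cv2.cvtColor(im,cv2.COLOR_BGR2HSV)[...,2]
ang=lambda d:np.degrees(np.arctan2(d[1],d[0]))
e=edges(V,1,range(297,325),180,196,130,"fall"); S=fit(plane("top",e,.038)[:,:2]); print("stud inner",len(e),S[0],ang(S[1]*np.sign(S[1][0])))
o=edges(V,1,range(298,325),160,180,115,"rise"); O=fit(plane("top",o,.038)[:,:2]); print("(shadow edge)",O[0],ang(O[1]*np.sign(O[1][0])))
P,_=geom(cv2.cvtColor(cv2.imread("pics/top0.png"),cv2.COLOR_BGR2HSV)[...,2])
yp=P[1]*np.sign(P[1][1]); xp=np.array([yp[1],-yp[0]])
# corner from stud inner line extended to plate
print("corner",isect(P,S))
s=telemetry.get_state(); F=-s["contact_force"]; print("push x,y",F[:2]@xp,F[:2]@yp,"z",F[2],"mom",s["torque"].round(2))
# square outer face (x-leg) slope: seen inner edge of leg / end
E
python3 st.py; python3 chk.py 7; python3 st.py
```

```text
t 12.5167 pos [0.5774 0.0674 0.0053] F [-12.  -19.2  10.6] w 0.017 yawy 40.42 z [-0.0046 -0.0098 -0.9999] q [ -2.  29.  96.  -1.  56. -42.]
stud inner 27 [0.47359228 0.15903345] -5.016947
(shadow edge) [0.4750443  0.19856419] -12.607726
corner [0.6673334  0.14202555]
push x,y 10.627870698178445 17.7388404250646 z -9.908748289185992 mom [-1.89  1.4  -0.08]
t 12.6167 pos [0.5774 0.0673 0.0053] F [-12.  -16.8   9.9] w 0.0171 yawy 40.41 z [-0.0047 -0.0097 -0.9999] q [ -2.  29.  96.  -1.  56. -42.]
```

```bash
python3 - <<'E'
from m import *
ang=lambda d:np.degrees(np.arctan2(d[1],d[0]))
P,_=geom(cv2.cvtColor(cv2.imread("pics/top0.png"),cv2.COLOR_BGR2HSV)[...,2])
yp=P[1]*np.sign(P[1][1]); xp=np.array([yp[1],-yp[0]])
for k in ("4","6","7"):
    im=cv2.imread(f"pics/t{k}f.png"); Sa=cv2.cvtColor(im,cv2.COLOR_BGR2HSV)[...,1]
    e=edges(255-Sa,0,range(237 if k=="4" else 214,282),205,232,180,"rise")
    X=plane("top",e,.028)[:,:2]; L=fit(X); d=(X-P[0])@xp
    # inner edge too
    print(k,len(e),"leg ang",ang(L[1]*np.sign(L[1][1])),"plate",ang(yp),"gap mm at columns",(1000*d[::10]).round(1))
    V=cv2.cvtColor(im,cv2.COLOR_BGR2HSV)[...,2]
    P2=fit(plane("top",edges(V,0,range(215,290),195,221,115,"fall"),.038)[:,:2]); print("  plate edge now",ang(P2[1]*np.sign(P2[1][1])))
im=cv2.imread("pics/s7f.png"); cv2.imwrite("pics/s7.png",cv2.resize(im[150:270,330:470],None,fx=5,fy=5,interpolation=cv2.INTER_CUBIC))
im=cv2.imread("pics/t7f.png"); cv2.imwrite("pics/t7.png",cv2.resize(im[200:245,195:305],None,fx=7,fy=7,interpolation=cv2.INTER_CUBIC))
E
```

```text
4 44 leg ang 85.40109 plate 85.352135 gap mm at columns [-1.4 -1.3 -1.  -1.2 -0.9]
  plate edge now 85.291214
6 68 leg ang 85.33833 plate 85.352135 gap mm at columns [-0.6 -0.3 -0.1 -0.3 -1.1 -1.  -1.2]
  plate edge now 85.30243
7 67 leg ang 85.23694 plate 85.352135 gap mm at columns [-0.5 -0.3 -0.2 -0.3 -1.  -1.4 -1.3]
  plate edge now 85.209015
```

View pics/s7.png

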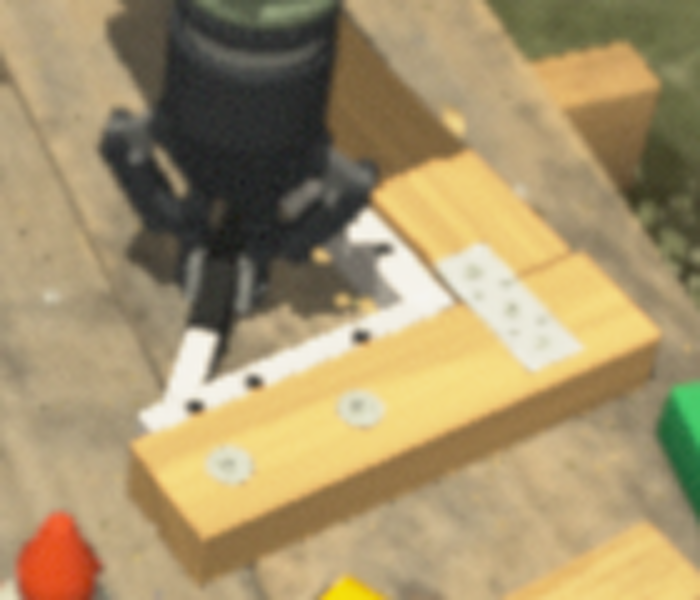

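View pics/t7.png

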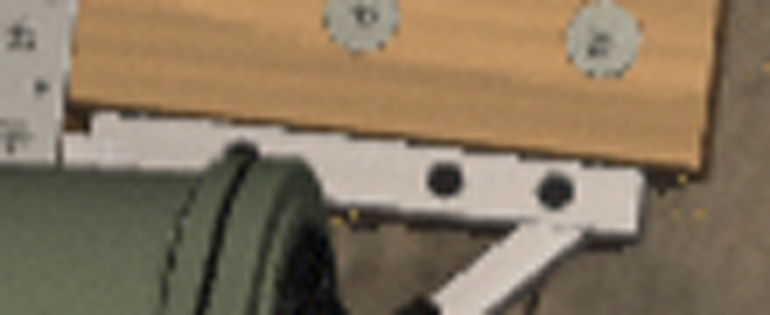

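Emit:
apply_moves --moves '[[[0.5, -0.3, 0], [0.0035, 0.004, 0.0003], 1], [[0.4, -0.4, 0], [0.004, 0.0045, 0.0003], 1], [[0.4, -0.4, 0], [0.004, 0.0045, 0.0002], 1], [[0.4, -0.4, 0], [0.004, 0.0045, 0.0002], 1]]'

```text
t: 12.95
position: [0.5772, 0.0674, 0.0053]
orientation: [[-0.648, 0.761, -0.017], [0.761, 0.648, -0.006], [0.007, -0.017, -1.0]]
contact_force: [-16.3, -13.8, 13.2]
width: 0.0171
```

```bash
python3 st.py; python3 chk.py 8; python3 st.py
```

```text
t 12.95 pos [0.5772 0.0674 0.0053] F [-16.3 -13.8  13.2] w 0.0171 yawy 40.43 z [-0.0173 -0.0059 -0.9998] q [ -2.  29.  95.  -0.  57. -42.]
stud inner 26 [0.4734874  0.15905239] -4.8783
(shadow edge) [0.4688928  0.19994152] -12.724068
corner [0.66737235 0.14250454]
push x,y 14.586897014087562 14.932797572432543 z -13.531857243379168 mom [-1.82  1.34 -0.16]
t 13.05 pos [0.5772 0.0674 0.0053] F [-15.7 -13.7  13.5] w 0.0171 yawy 40.43 z [-0.0172 -0.0059 -0.9998] q [ -2.  29.  95.  -0.  57. -42.]
```

Emit:
apply_moves --moves '[[[0.4, -0.9, 0], [0.0035, 0.004, 0.0003], 1], [[0.5, -0.8, 0], [0.0035, 0.004, 0.0003], 1], [[0.5, -0.7, 0], [0.004, 0.0045, 0.0003], 1]]'

```text
t: 13.3
position: [0.5774, 0.0675, 0.0053]
orientation: [[-0.649, 0.761, -0.001], [0.761, 0.649, -0.0], [0.001, -0.001, -1.0]]
contact_force: [-13.2, -14.4, 13.7]
width: 0.0169
```

```bash
python3 st.py; python3 chk.py 9; python3 st.py
```

```text
t 13.3 pos [0.5774 0.0675 0.0053] F [-13.2 -14.4  13.7] w 0.0169 yawy 40.48 z [-1.4e-03 -3.0e-04 -1.0e+00] q [ -2.  29.  96.  -0.  55. -42.]
stud inner 28 [0.46992502 0.15927811] -4.7683654
(shadow edge) [0.46894804 0.19812703] -13.06026
corner [0.66739684 0.14280573]
push x,y 11.610514443245215 14.60380804659173 z -12.603530037766788 mom [-2.23  1.96 -0.21]
t 13.4 pos [0.5774 0.0674 0.0053] F [-12.8 -13.6  12.6] w 0.0168 yawy 40.46 z [-1.6e-03 -3.0e-04 -1.0e+00] q [ -2.  29.  96.  -0.  56. -42.]
```

Emit:
apply_moves --moves '[[[0.4, -0.5, 0], [0.0045, 0.0045, 0.0003], 1], [[0.5, -0.7, 0], [0.005, 0.005, 0.0003], 1], [[0.5, -0.7, 0], [0.005, 0.005, 0.0003], 1]]'

```text
t: 13.65
position: [0.5774, 0.0675, 0.0053]
orientation: [[-0.65, 0.76, -0.005], [0.76, 0.65, 0.001], [0.004, -0.003, -1.0]]
contact_force: [-15.5, -15.5, 15.1]
width: 0.0167
```

```bash
python3 st.py; python3 chk.py 10; python3 st.py
```

```text
t 13.65 pos [0.5774 0.0675 0.0053] F [-15.5 -15.5  15.1] w 0.0167 yawy 40.58 z [-4.7e-03  8.0e-04 -1.0e+00] q [ -2.  29.  96.   0.  56. -42.]
stud inner 28 [0.47585115 0.15879786] -4.9051366
(shadow edge) [0.4689479 0.1981325] -13.092139
corner [0.66736084 0.14236239]
push x,y 15.268014128193691 16.520108783653683 z -15.582972717791192 mom [-2.57  2.33 -0.4 ]
t 13.75 pos [0.5774 0.0675 0.0053] F [-16.6 -15.2  15.6] w 0.0169 yawy 40.57 z [-4.7e-03  8.0e-04 -1.0e+00] q [ -2.  29.  96.   0.  56. -42.]
```

Emit:
apply_moves --moves '[[[0.4, -0.6, -0.15], [0.0045, 0.0045, 0.0003], 1], [[0.4, -0.7, -0.1], [0.005, 0.005, 0.0003], 1], [[0.4, -0.7, -0.1], [0.005, 0.005, 0.0003], 1]]'

```text
t: 14.0
position: [0.5774, 0.0675, 0.0053]
orientation: [[-0.648, 0.762, -0.005], [0.762, 0.648, -0.002], [0.002, -0.005, -1.0]]
contact_force: [-16.2, -15.6, 15.6]
width: 0.017
```

```bash
python3 st.py; python3 chk.py 11; python3 st.py; python3 - <<'E'
from m import *
P,_=geom(cv2.cvtColor(cv2.imread("pics/top0.png"),cv2.COLOR_BGR2HSV)[...,2])
im=cv2.imread("pics/t11f.png"); Sa=cv2.cvtColor(im,cv2.COLOR_BGR2HSV)[...,1]
e=edges(255-Sa,0,range(214,282),205,232,180,"rise"); L=fit(plane("top",e,.028)[:,:2]);d=L[1]*np.sign(L[1][1]); print("leg ang",np.degrees(np.arctan2(d[1],d[0])))
E
```

```text
t 14.0 pos [0.5774 0.0675 0.0053] F [-16.2 -15.6  15.6] w 0.017 yawy 40.36 z [-0.0055 -0.0017 -1.    ] q [ -2.  29.  96.  -0.  56. -42.]
stud inner 27 [0.47359225 0.1590349 ] -4.9757566
(shadow edge) [0.4754833  0.19709432] -12.447764
corner [0.66734487 0.14216635]
push x,y 14.694069663309637 17.40402509964607 z -14.7876316915454 mom [-2.42  2.25 -0.06]
t 14.1 pos [0.5774 0.0675 0.0053] F [-16.1 -16.2  14.8] w 0.0169 yawy 40.37 z [-0.0054 -0.0016 -1.    ] q [ -2.  29.  96.  -0.  56. -42.]
leg ang 85.2082
```

View pics/s11f.png

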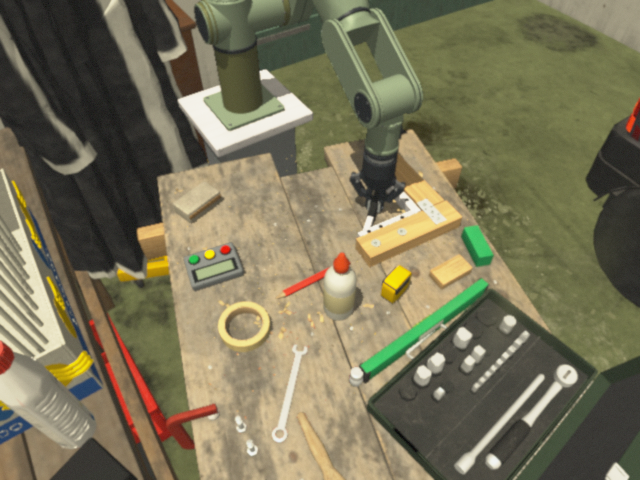

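View pics/t11f.png

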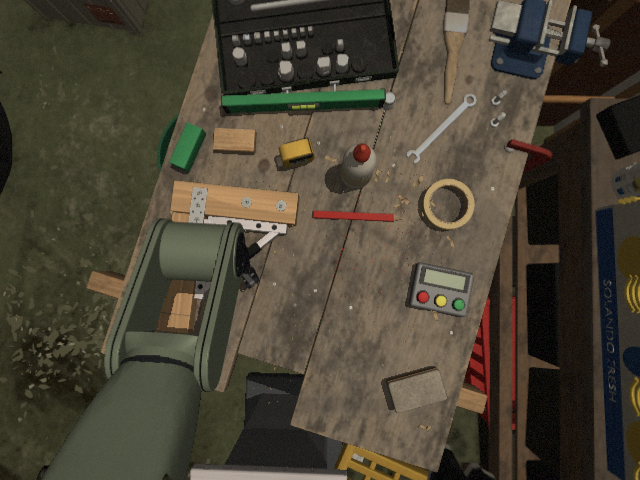

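The square is seated in the corner, near (400,215) in the side view. The pencil, glue bottle, tape measure, masking tape and timer sit at the same pixels as at the start. The push is 14.7 N on the plate and 17.4 N on the stud, and the state is steady. I'm handing in.

```bash
python3 -c "
from plant import order
print(order.sign_off())"; python3 st.py
```

```text
the job is handed in; nothing more can be done
None
the job is handed in; nothing more can be done
```

I pressed the three timer keys in order, then seated the square in the corner. I signed off at about 14 s, still gripping the square and pressing it against both timbers.

- **Timer:** I pressed red, then yellow, then green, one at a time. Each press stopped at a tool height of 27.2 to 27.3 mm, which means the key was fully down. The force was 21 to 27 N. The display stays blank, so that stop height is the only evidence the presses counted.
- **Square:** I took it by the brace, carried it over and laid it on the bench. I pressed it onto the plate, then slid it along until the stud side stopped moving.
- **Final push:** About 14.7 N towards the plate and 17.4 N towards the stud, with about 15 N downwards. The grip was 17 mm wide and the tool was level to about 0.3°.
- **Flushness:** In the pictures the plate leg lies parallel to the plate within about 0.15°. The stud reads 4.98° clockwise against 4.65° for square. That 0.3° gap is within the noise, because only a short stretch of stud was visible past the arm.
- **Disagreeing check:** The corner position worked out from the plate's end was about 5 mm off the one from the stud line. Contact agreed with the stud line, so I used that.
- **Other things on the bench:** The pencil, bottle, tape measure, masking tape and timer look unmoved between the first and last pictures.

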